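# Open the child-proof descaler jug for the kettle

### The job

The kettle on the stove is to be descaled: open the descaler, the white jug that stands in the grey caddy. Its blue safety cap must be pushed down, twisted counter-clockwise (seen from above) about a fifth of a turn while it is held down, and then lifted straight off. Finish while still holding the cap level in the gripper about 10 cm higher than where it sat, above the jug's neck; the jug stays standing in its caddy and the other things on the worktop stay where they are.

Things in the scene. Friction and masses are not known exactly. Their poses are not given: they have to be found in the camera images.
- cap_center (a point): Centre (half-way up) of the round blue safety cap: 52 mm diameter, 32 mm tall, ribbed side, two white counter-clockwise arrows on its flat top, 30 g; a separate part, locked onto the jug's neck at the start. z up along its axis; x along the jug's x (within 5 degrees) when locked. Locked, its lower edge is 10 mm above the jug's flat shoulder, so it can sink 10 mm at most.
- cap_top (a point): Centre of the cap's top, 16 mm above its centre. The locked cap can neither turn nor rise until pressed down about 3 mm or more (press 5 to 8) against a spring: 6 N at rest, 0.9 N more per mm. Held down it turns counter-clockwise only (from above). Past 45 degrees pressing is no longer needed; it lifts off between 50 and 125 degrees (0.87 to 2.2 rad); a stop blocks it at about 140.
- jug: White plastic jug, loose, about 0.75 kg, with a green blank label with a yellow stripe. Body 76 mm (x) by 96 mm (y); flat shoulder, 58 mm across, 135 mm above its underside; neck (28 mm tall, 30 mm wide, side tabs out to 41 mm) hidden in the cap. Origin at the centre of its underside, z up along the neck's axis; the locked cap's centre is on that axis at 161 mm, its top at 177 mm.
- caddy: Grey open caddy, fixed to the worktop, 96 x 116 mm at the foot, walls 45 mm high; its pocket, 80 x 100 mm, has its floor 4 mm above the worktop and holds the jug's foot with 2 mm play all round, so the jug cannot turn. Origin at the centre of its underside, yaw as the jug's.
- bottle: Dark sauce bottle with a green cap, 46 mm diameter, 188 mm tall, a bystander; origin at the centre of its underside.
- shaker: Large red and white spice shaker with a red lid, 67 x 62 x 158 mm, a bystander; origin at the centre of its underside.
- bowl: White bowl, 200 mm across, 91 mm tall, a bystander; origin at the centre of its underside.
- mug: White mug, 82 x 112 x 94 mm, a bystander; origin at the centre of its underside.
- jar_a: Spice jar with red cap, 50 mm diameter, 110 mm tall, a bystander; origin at the centre of its underside.
- jar_b: Dark spice jar with black cap, 37 mm diameter, 84 mm tall, a bystander; origin at the centre of its underside.
- jar_c: Short spice jar with white cap, 40 mm diameter, 71 mm tall, a bystander; origin at the centre of its underside.
Not all that is in view belongs to the job. Leave any orange look-alike of the jug alone. Of the things that look like the part that bears cap_center, the smaller one is meant.

How it is judged:
On the way, in this order (a step that is already met when the one before it is completed fails the run):
1. the cap is pressed down at least 2.5 mm against its spring, still unturned (z of cap_center in the frame of jug below 0.1585 m and angle between the x axis of cap_center and the x axis of jug, either way round below 0.4 rad), for 0.1 s.
2. the cap is twisted by more than 0.6 rad while still on the neck (z of cap_center in the frame of jug below 0.167 m and angle between the x axis of cap_center and the x axis of jug, either way round above 0.6 rad), for 0.04 s.
At the end, for the whole second after the job is handed in: The cap is held still, level (0.25 rad) in the fingers (over 2 N), 60 to 150 mm above its locked height, within 30 mm of the jug's axis, not touching the jug; the jug stands upright (0.08 rad), on its caddy's floor (7 mm), centred (8 mm); all bystanders within 25 mm of their places (z of cap_center in the frame of jug between 0.221 and 0.311 m and horizontal distance between cap_center and jug below 0.03 m and angle between cap_center's own z axis and vertical below 0.25 rad and contact force between cap and the fingers above 2 N and contact force between cap and jug below 0.1 N and linear speed of cap below 0.03 m/s and horizontal distance between jug and caddy below 0.008 m and height (world z) of jug below 0.011 m and angle between jug's own z axis and vertical below 0.08 rad and distance of each of bottle, shaker, bowl, mug, jar_a, jar_b, jar_c from where it was at the start of the episode below 0.025 m); the arm keeps its last pose, push and grip.
It fails at once if the jug is pulled up out of its caddy (height (world z) of jug above 0.03 m).
It fails at once if the jug is tipped over (angle between jug's own z axis and vertical above 0.25 rad).
It fails at once if the bottle, shaker, bowl, mug or a jar is knocked away (distance of any of bottle, shaker, bowl, mug, jar_a, jar_b, jar_c from where it was at the start of the episode above 0.03 m).
It also fails if it takes over 35 s, if anything falls off the work surface, if the arm or the gripper's body presses on something with over 40 N, if the wrist force passes 120 N, or if a joint passes its speed limit or range.

### The arm

A 6-joint arm with a two-finger parallel gripper is mounted at the origin on a cart in front of the work surface, level with it; the furniture and walls round the work are solid. World frame = base frame: x ahead of the robot, y to its left, z up, the work surface at z = 0. Lengths are in m, angles in rad, forces in N, time in s.
With the tool pointing down it reaches from about 0.3 to 0.775 m from the base axis. Payload 14.6 kg.
Tool frame: the origin (TCP) lies midway between the tips of the shut fingers; the grasp point (between the pads) lies 19 mm behind it; z points along the fingers, y is the line along which they close (so a half turn about z gives the same grasp; the last joint's range is limited). The gripper opens to 94 mm and grips with 3 to 60 N. Pads are 16 mm wide; open, the fingers measure 119 mm over their backs; the gripper's body (75 mm by 177 mm) begins 78 mm behind the grasp point.
Start: joints at [1.056, 0.3, 1.521, -0, 1.321, -0.067], TCP at [0.238, 0.496, 0.205] pointing down, gripper open.
Joint ranges: [-3.03, 3.03], [-0.79, 2.21], [0.23, 2.52], [-1.04, 4.18], [0, 3.07], [-2.55, 2.55]. Speed limits (rad/s): [2.22, 2.22, 2.57, 3.14, 3.14, 3.14].

### API

Orientations are given as [roll, pitch, yaw] about the fixed x, y, z axes, in that order (R = Rz(yaw) Ry(pitch) Rx(roll)).
In Python, from station import ctrl gives the robot as it stands. The module is installed in compiled form; this text tells all that it offers.
- The arm moves only by the tool servo_tool, never from a script. Its argument "plan" is a list of rows, each a list of 7 numbers: the opening in per cent of the stroke, from 0 (shut) to 100 (fully open), then the shift along the tool's x, y, z in m, then the turn, a rotation vector about the tool's x, y, z in rad. A call has exactly 8 rows; each row shifts and turns the commanded pose from where the row before left it, along the tool's axes as they then stand; what a row does not reach is not made up. A row lasts 1/8 s, in which the tool goes at most 62.5 mm and 10.7 degrees, less where a joint would pass 70% of its speed; a pose out of reach is approached as far as the arm can. A call with a gripper value outside its range is refused whole. The fingers move at their own pace and stop on an object; "force" is the grip in N (left out, the last holds). Time passes only in rows, so rows that do not move let the fingers close, or fill a call up. It gives the time, the measured TCP pose, the force, the opening and the grip force at its end, in the units of the state.
- ctrl.get_obs(): the state, without advancing time (a new reading comes with each control period).
- ctrl.camera(name): name is "scene" or "top" or "wrist"; returns a dict with "pixels" (420x560x3 uint8, red, green, blue), "z_map" (420x560 float32, m along the optical axis (not along the pixel's ray), 0 where there is no reading), "mtx" (3x3 intrinsics, pixels), "pose" (4x4, takes a point from camera to world coordinates). Camera axes: x right, y up, looking along -z (the intrinsics and any distortion apply to the point x, -y, -z); pixel columns grow to the right and rows downward; lengths in m; the calibration is good to about 2 mm. A picture is of the moment at which its call begins.
- ctrl.hand_in(): hands the job in; it is judged then, once.
The state is a dict: "time_s": time; "qpos": joint angles; "joint_vel": joint speeds; "tau": joint torques, N m; "ee_pos": TCP position; "eef_rot": TCP orientation; "force": force on the tool from outside, world axes, zero at the start; "moment": the same for the moment, N m; "grip_width": finger opening in m; "grip_force": force on a finger pad.
Only numpy, scipy, OpenCV 4.12 (cv2) and the standard library are available. Lean on these libraries where they do the work, as an engineer would, in place of code of your own. Each camera call takes 0.05 s, during which the arm holds its last target. There are 200 camera calls.

## Working session

There is one attempt and no reset: what is moved stays moved. The work goes in short steps, Python scripts to look and compute and a tool call to move; the robot and the scene stay as the last step left them, time stands still between calls to the robot, and variables do not carry over. Pictures are saved under pics/ and viewed, at most 10 in all, crops included, and the job is handed in when it is done.

Besides the shell and the picture viewer there is one more tool, called after "Call:" by a JSON object that holds its "name" and its "arguments". servo_tool: Moves the arm, as the interface text tells. Its arguments: {"type":"object","properties":{"plan":{"type":"array","items":{"type":"array","items":{"type":"number"}}},"force":{"type":"number"}},"required":["plan"]}

```bash
mkdir -p pics
cat > h.py <<'E'
import numpy as np, cv2
from station import ctrl
def pts(c):
    z=c["z_map"];K=c["mtx"];P=c["pose"]
    v,u=np.indices(z.shape)
    X=np.stack([(u-K[0,2])/K[0,0]*z,-(v-K[1,2])/K[1,1]*z,-z,np.ones_like(z)],-1)
    return (X@P.T)[...,:3]
E
python3 - <<'E'
from h import *
ims=[]
for n in("scene","top"):
    c=ctrl.camera(n); np.savez(n,**c); cv2.imwrite(f"pics/{n}.png",c["pixels"][...,::-1])
    p=pts(c); hsv=cv2.cvtColor(c["pixels"],cv2.COLOR_RGB2HSV)
    m=cv2.inRange(hsv,(98,110,50),(125,255,255))
    k,l,s,ce=cv2.connectedComponentsWithStats(m)
    print(n,c["pose"][:3,3].round(3))
    for i in range(1,k):
        if s[i,4]>30: 
            q=p[(l==i)&(c["z_map"]>0)]
            print(s[i],ce[i].round(),np.median(q,0).round(3),np.percentile(q,2,axis=0).round(3),np.percentile(q,98,axis=0).round(3))
print(ctrl.get_obs())
E
```

```text
scene [-0.033 -0.527  0.802]
[274 193  21  23 371] [284. 204.] [ 0.514 -0.023  0.178] [ 0.498 -0.04   0.151] [0.546 0.007 0.182]
[292 275  31  34 796] [307. 292.] [ 0.433 -0.166  0.042] [ 0.409 -0.193  0.005] [ 0.474 -0.127  0.046]
top [ 0.314 -0.025  1.432]
[267 202  17  17 184] [275. 210.] [ 0.524 -0.016  0.181] [ 0.501 -0.038  0.157] [0.548 0.007 0.186]
[307 228  20  21 286] [316. 239.] [ 0.442 -0.156  0.044] [ 0.412 -0.19   0.03 ] [ 0.476 -0.125  0.05 ]
{'time_s': 0.1, 'qpos': array([ 1.05637954e+00,  3.00426427e-01,  1.52148781e+00,  2.86747593e-05,
        1.32067774e+00, -6.66028379e-02]), 'joint_vel': array([ 0.00032821, -0.00194506, -0.00125741,  0.0015002 , -0.00037583,
        0.00047869]), 'tau': array([ 6.31198986e-07, -5.32646406e+01, -3.53284800e+01,  7.08723301e-02,
        2.34432926e-02, -3.34648780e-05]), 'ee_pos': array([0.23803823, 0.49557993, 0.20495028]), 'eef_rot': array([-3.14059739e+00, -9.42227008e-05,  2.69377155e+00]), 'force': array([ 0.59424432,  0.19200083, -0.35858943]), 'moment': array([ 0.00119074, -0.01907552, -0.03766389]), 'grip_force': 0.0, 'grip_width': 0.09434801905098182}
```

View pics/scene.png

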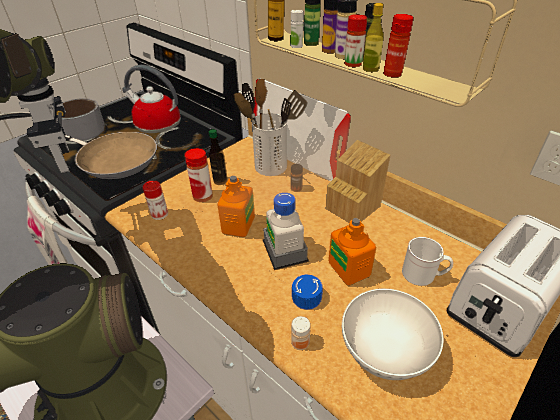

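View pics/top.png

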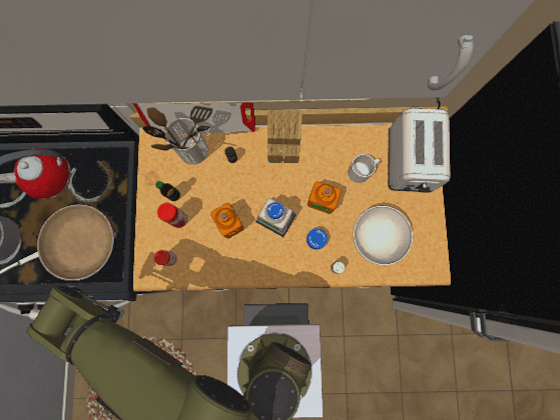

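The candidates are the blue cap on the white jug (scene 284,204; top 275,210) and the larger blue cap lying on the worktop (scene 307,292; top 316,239). The two orange jugs (scene 237,205 and 352,250) are the look-alikes. The meant one is the cap on the white jug: its top is at z≈0.181 = 4+177 mm, and it is the smaller of the two. I'll confirm it in a crop and measure it more exactly.

Run:
```python
from h import *
c=np.load("scene.npz"); cv2.imwrite("pics/crop.png",cv2.resize(c["pixels"][170:350,220:400,::-1],None,fx=3.2,fy=3.2,interpolation=cv2.INTER_CUBIC))
for n in("scene","top"):
    c=np.load(n+".npz");p=pts(c);r=np.hypot(p[...,0]-.522,p[...,1]+.017)
    m=(r<.045)&(p[...,2]>.172)&(p[...,2]<.192)
    q=p[m];e=cv2.minEnclosingCircle(q[:,:2].astype(np.float32));print(n,"cap",e,q[:,2].mean(),len(q))
    q=p[(r<.09)&(p[...,2]>.035)&(p[...,2]<.16)];print("body",cv2.minAreaRect(q[:,:2].astype(np.float32)))
    # other tall things nearby
    q=p[(p[...,2]>.1)&(r>.06)&(r<.2)];
    for a in range(-180,180,30):
        d=np.degrees(np.arctan2(q[:,1]+.017,q[:,0]-.522));s=q[(d>=a)&(d<a+30)]
        if len(s)>5: print(a,np.hypot(s[:,0]-.522,s[:,1]+.017).min().round(3),s[:,2].max().round(3))
```

```text
scene cap ((0.5234152674674988, -0.013689295388758183), 0.027683977037668228) 0.17930024214192714 275
body ((0.5232571363449097, -0.014706514775753021), (0.11036886274814606, 0.08898602426052094), 60.612525939941406)
-90 0.121 0.174
-60 0.142 0.114
60 0.134 0.162
90 0.121 0.175
top cap ((0.5256262421607971, -0.01348753459751606), 0.025864776223897934) 0.18140746106087202 209
body ((0.5251064300537109, -0.013527370989322662), (0.10975572466850281, 0.08799754083156586), 60.73004150390625)
-90 0.121 1.07
-60 0.075 1.072
-30 0.065 1.073
0 0.064 1.074
30 0.075 1.077
60 0.13 1.079
90 0.122 0.178
```

View pics/crop.png

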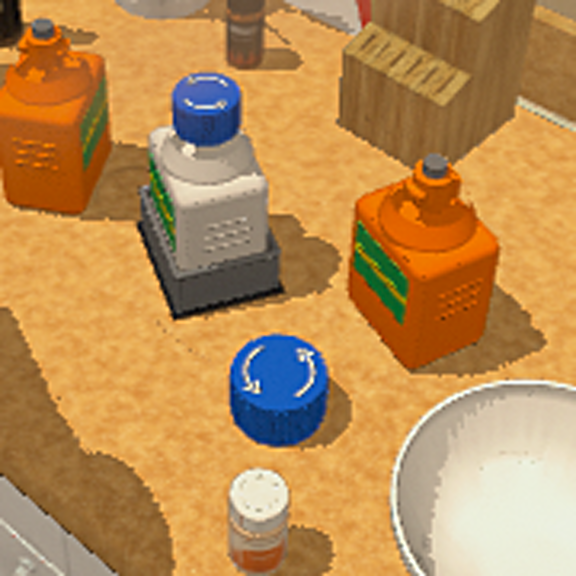

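Call:
{"name": "servo_tool", "arguments": {"plan": [[100,0,0,-0.03,0,0,0],[100,0,0,-0.03,0,0,0],[100,0,0,-0.03,0,0,0],[100,0,0,-0.02,0,0,0],[100,0,0,0,0,0,0.1],[100,0,0,0,0,0,0.1],[100,0,0,0,0,0,0.1],[100,0,0,0,0,0,0.1]], "force": 30}}

```text
time_s: 1.1
ee_pos: [0.2381, 0.4957, 0.3151]
eef_rot: [-3.141, 0.0, 2.29]
force: [0.1, 0.6, 1.3]
grip_width: 0.094
grip_force: 0.0
```

The crop confirms it: the smaller blue cap sits on the white jug in the grey caddy. The look-alikes are orange, and the cap on the worktop is loose and larger. Both views agree on the centre, about (0.5245, -0.0136), with the top at 0.181. Next I move over it.

Call:
{"name": "servo_tool", "arguments": {"plan": [[100,-0.048,-0.01,0,0,0,0],[100,-0.048,-0.01,0,0,0,0],[100,-0.048,-0.01,0,0,0,0],[100,-0.048,-0.01,0,0,0,0],[100,-0.048,-0.01,0,0,0,0],[100,-0.048,-0.01,0,0,0,0],[100,-0.048,-0.01,0,0,0,0],[100,-0.048,-0.01,0,0,0,0]]}}

```text
time_s: 2.1
ee_pos: [0.4327, 0.1534, 0.3153]
eef_rot: [-3.141, -0.0, 2.294]
force: [0.8, 0.0, -0.7]
grip_width: 0.094
grip_force: 0.0
```

Call:
{"name": "servo_tool", "arguments": {"plan": [[100,-0.045,-0.01,0,0,0,0],[100,-0.045,-0.01,0,0,0,0],[100,-0.045,-0.01,0,0,0,0],[100,-0.045,-0.01,0,0,0,0],[100,0,0,0,0,0,0.18],[100,0,0,0,0,0,0.18],[100,0,0,0,0,0,0.18],[100,0,0,0,0,0,0.18]]}}

```text
time_s: 3.1
ee_pos: [0.5212, -0.0066, 0.3151]
eef_rot: [-3.141, -0.0, 1.568]
force: [0.2, -1.0, -0.6]
grip_width: 0.0939
grip_force: 0.0
```

Run:
```python
from h import *
o=ctrl.get_obs();print(o)
c=ctrl.camera("wrist");cv2.imwrite("pics/w.png",c["pixels"][...,::-1]);p=pts(c)
print(c["pose"][:3,3])
hsv=cv2.cvtColor(c["pixels"],cv2.COLOR_RGB2HSV);m=cv2.inRange(hsv,(95,90,30),(128,255,255))>0
m&=(p[...,2]>.174)&(p[...,2]<.19)&(np.hypot(p[...,0]-.52,p[...,1])<.08)
q=p[m];print(len(q),cv2.minEnclosingCircle(q[:,:2].astype(np.float32)),q[:,2].mean(),q[:,:2].mean(0))
```

```text
{'time_s': 3.1, 'qpos': array([-8.28347021e-02,  1.75291451e-01,  1.42291291e+00, -3.36397999e-05,
        1.54409504e+00, -7.98470005e-02]), 'joint_vel': array([ 1.11600807e-03,  3.20387120e-04, -5.06070334e-04,  1.05818666e-04,
        4.02397680e-04,  1.42820226e+00]), 'tau': array([-6.46055164e-02, -4.76953304e+01, -3.71862066e+01,  6.94435439e-02,
        2.30850745e-02, -3.01732577e+00]), 'ee_pos': array([ 0.52124277, -0.00655922,  0.31511633]), 'eef_rot': array([-3.14088548e+00, -2.28512588e-05,  1.56780953e+00]), 'force': array([ 0.22509371, -1.02855423, -0.56192164]), 'moment': array([-0.00668124,  0.09340896,  0.04583107]), 'grip_force': 0.0, 'grip_width': 0.09391172182767471}
[0.52228618 0.06164142 0.49504628]
1801 ((0.5263849496841431, -0.013782059773802757), 0.026500316336750984) 0.18159317241609532 [ 0.52655643 -0.01258489]
```

View pics/w.png

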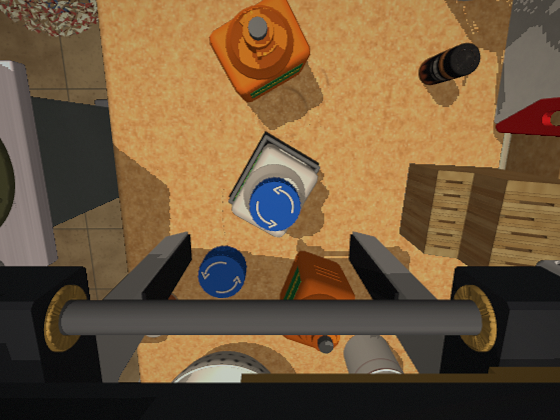

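The wrist view shows the cap at pixel (274,204), with the fingers straddling it along world x. The measured centre (0.526, -0.0136, top 0.1816, r 26.5 mm) agrees with the overhead views. I descend and grip.

Call:
{"name": "servo_tool", "arguments": {"plan": [[100,-0.007,0.0045,0,0,0,0],[100,0,0,0.03,0,0,0],[100,0,0,0.03,0,0,0],[100,0,0,0.03,0,0,0],[100,0,0,0.03,0,0,0],[100,0,0,0.02,0,0,0],[100,0,0,0.02,0,0,0],[100,0,0,0,0,0,0]]}}

```text
time_s: 4.15
ee_pos: [0.5253, -0.0138, 0.1542]
eef_rot: [-3.139, -0.0, 1.577]
force: [0.2, -1.1, 1.0]
grip_width: 0.0938
grip_force: 0.0
```

Call:
{"name": "servo_tool", "arguments": {"plan": [[60,0,0,0.001,0,0,0],[60,0,0,0,0,0,0],[40,0,0,0,0,0,0],[30,0,0,0,0,0,0],[30,0,0,0,0,0,0],[30,0,0,0,0,0,0],[30,0,0,0,0,0,0],[30,0,0,0,0,0,0]], "force": 45}}

```text
time_s: 5.15
ee_pos: [0.5259, -0.0135, 0.1546]
eef_rot: [3.141, 0.0, 1.574]
force: [0.0, -0.5, 2.7]
grip_width: 0.0512
grip_force: 45.0
```

The grip holds the cap (51 mm). I press it down.

Call:
{"name": "servo_tool", "arguments": {"plan": [[30,0,0,0.002,0,0,0],[30,0,0,0.002,0,0,0],[30,0,0,0.002,0,0,0],[30,0,0,0.001,0,0,0],[30,0,0,0,0,0,0],[30,0,0,0,0,0,0],[30,0,0,0,0,0,0],[30,0,0,0,0,0,0]]}}

```text
time_s: 6.15
ee_pos: [0.5261, -0.0135, 0.1484]
eef_rot: [3.14, 0.0, 1.574]
force: [-3.3, -0.1, 10.9]
grip_width: 0.0511
grip_force: 45.0
```

Run:
```python
from h import *
o=ctrl.get_obs();print(o["ee_pos"],o["force"],o["qpos"])
for n in("wrist","scene"):
    c=ctrl.camera(n);cv2.imwrite(f"pics/{n}2.png",c["pixels"][...,::-1]);p=pts(c)
    hsv=cv2.cvtColor(c["pixels"],cv2.COLOR_RGB2HSV);m=cv2.inRange(hsv,(95,90,30),(128,255,255))>0
    m&=(p[...,2]>.16)&(p[...,2]<.2)&(np.hypot(p[...,0]-.525,p[...,1]+.013)<.02)
    q=p[m];print(n,len(q),np.percentile(q[:,2],[50,90]))
```

```text
[ 0.52610963 -0.01354169  0.14839166] [-3.25724623 -0.0768703  10.87062956] [-9.52990639e-02  3.01481644e-01  1.65750304e+00 -7.32674224e-05
  1.18139682e+00 -9.83282983e-02]
wrist 3758 [0.17555373 0.17630369]
scene 87 [0.17379274 0.17522519]
```

The force (10.9 N ≈ 6 + 0.9·6) and the cap top's drop of about 6 mm (0.1816→0.1756) agree: it's pressed. I twist it counter-clockwise by 1.2 rad.

Call:
{"name": "servo_tool", "arguments": {"plan": [[30,0,0,0,0,0,-0.15],[30,0,0,0,0,0,-0.15],[30,0,0,0,0,0,-0.15],[30,0,0,0,0,0,-0.15],[30,0,0,0,0,0,-0.15],[30,0,0,0,0,0,-0.15],[30,0,0,0,0,0,-0.15],[30,0,0,0,0,0,-0.15]]}}

```text
time_s: 7.25
ee_pos: [0.5262, -0.0134, 0.1484]
eef_rot: [3.141, 0.001, 2.779]
force: [-2.3, 1.5, 11.1]
grip_width: 0.0517
grip_force: 45.0
```

Run:
```python
from h import *
o=ctrl.get_obs();print(o["ee_pos"],o["eef_rot"],o["force"],o["moment"])
c=ctrl.camera("wrist");cv2.imwrite("pics/w3.png",c["pixels"][...,::-1])
```

```text
[ 0.52624249 -0.01342787  0.14843489] [3.14095893e+00 1.41250666e-03 2.77872289e+00] [-2.25467144  1.46087222 11.13588478] [0.21069791 0.43446835 0.00850424]
```

View pics/wrist2.png

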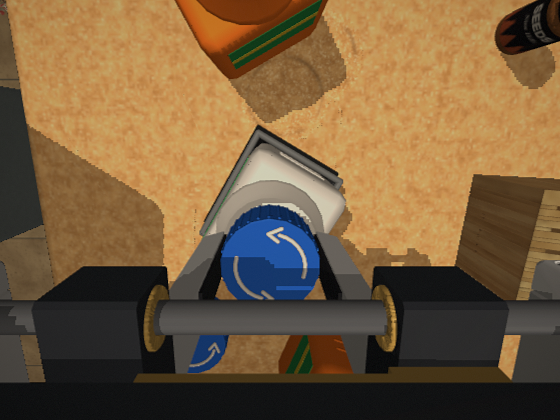

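View pics/w3.png

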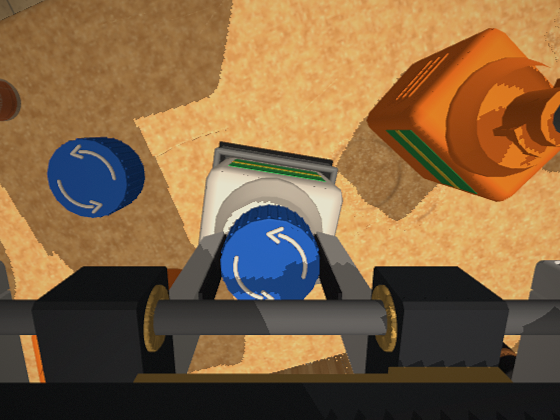

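The arrowhead is at (275,236) in both pictures, so the cap turned with the gripper (69°) without slipping. The jug still sits in its caddy. I lift.

Call:
{"name": "servo_tool", "arguments": {"plan": [[30,0,0,-0.005,0,0,0],[30,0,0,-0.01,0,0,0],[30,0,0,-0.015,0,0,0],[30,0,0,-0.02,0,0,0],[30,0,0,-0.02,0,0,0],[30,0,0,-0.02,0,0,0],[30,0,0,-0.015,0,0,0],[30,0,0,0,0,0,0]]}}

```text
time_s: 8.3
ee_pos: [0.5261, -0.0135, 0.2534]
eef_rot: [3.141, 0.002, 2.774]
force: [-0.1, -0.5, -0.5]
grip_width: 0.051
grip_force: 45.0
```

Call:
{"name": "servo_tool", "arguments": {"plan": [[30,0,0,0,0,0,0],[30,0,0,0,0,0,0],[30,0,0,0,0,0,0],[30,0,0,0,0,0,0],[30,0,0,0,0,0,0],[30,0,0,0,0,0,0],[30,0,0,0,0,0,0],[30,0,0,0,0,0,0]]}}

```text
time_s: 9.3
ee_pos: [0.5258, -0.0135, 0.2525]
eef_rot: [3.142, -0.0, 2.774]
force: [0.8, -0.1, -1.0]
grip_width: 0.0511
grip_force: 45.0
```

Run:
```python
from h import *
c=ctrl.camera("scene");im=c["pixels"][...,::-1];cv2.imwrite("pics/s4.png",im)
```

```text
(no output)
```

View pics/s4.png

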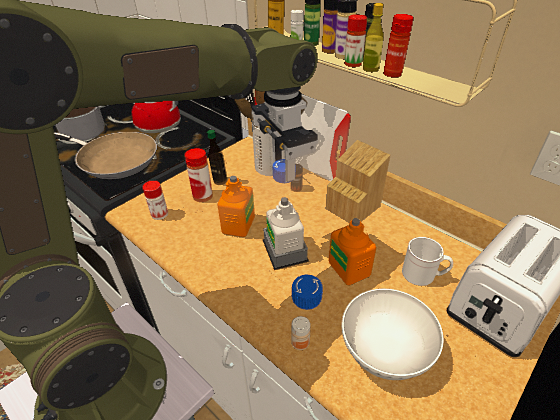

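The picture shows the cap in the fingers at (281,172), the jug with its neck bare at (284,205) standing in its caddy, and everything else where it was. I hand in.

```bash
python3 -c "
from station import ctrl
print(ctrl.hand_in())"
```

```text
the job is handed in; nothing more can be done
None
```

The job is handed in, with no verdict returned: the blue cap was pressed about 6 mm, twisted about 69° counter-clockwise, lifted off, and is held about 98 mm above its locked height over the jug's neck, with the jug standing in its caddy and no bystander visibly moved.

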